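Draw the handled board from the leaning stack and clamp it in the stand

TASK

Draw the wooden board with the handle out of the stack leaning against the low tiled upstand, leaving the three plain boards leaning there. Stand it handle up in the slot of the clamp stand and press it until it is fully down on the stand's floor (a stiff lifter in the slot may hold it a little high), and only then swing the clamp arm down flat onto its shoulder and let go. Leave the bowl, the jar and the mug where they are.

Things in the scene. Friction and masses are not known exactly. Their poses are not given: they have to be found in the camera images.
- hboard_center (a point): Wooden board with a handle, 12 mm thick (x, its normal), 170 wide (y), 180 high (z, towards the handle), 0.2 kg. Shoulders 125 mm above the lower edge; above them, in the middle, a tongue 50 wide, 55 high with a dark round spot. The point is the centre, 90 mm above the lower edge. One of the back three of four boards leaning face to face, 13 degrees from upright; only its handle stands above the others.
- plain1_center (a point): Plain rectangular wooden board of the stack, 12 x 190 x 115 mm (x normal, y width, z height); the point is its centre.
- plain2_center (a point): Plain rectangular wooden board of the stack, 12 x 160 x 118 mm (x normal, y width, z height); the point is its centre.
- plain3_center (a point): Plain rectangular wooden board of the stack, 12 x 180 x 110 mm (x normal, y width, z height); the point is its centre. It is the outermost of the stack, resting on the others.
- upstand: Fixed low white-tiled upstand with a steel cap, 36 mm thick, 260 mm long (y), 95 mm high. Origin on the work surface under the middle of the face (x axis pointing out of it, away from the robot) against whose upper edge the boards lean.
- stand_seat (a point): Centre of the slot's floor in the fixed metal clamp stand (top of its base plate 120 x 250 x 12 mm), z up. The slot runs along y, 17 mm wide in x, between two pairs of rails (65 mm either side in y, 30 long) 43 mm high that flare to a 37 mm mouth 60 mm above the floor. End posts begin 91 mm from the centre: a low one at +y (50 mm high), a tall one at -y.
- lifter_top (a point): Middle of the top of a black rubber lifter, 45 mm long (y), in the middle of the slot. It starts 4 to 10 mm above the floor, does not spring back, and slides down when pressed with more than 6 N (a board's weight is not enough). When it is flush with the floor the board stands on the floor itself.
- clamp_hinge (a point): Hinge axis (along the stand's x) of the clamp arm, on the tall post: 112 mm to -y of the slot's centre and 130 mm above the slot's floor. Axes as the stand's.
- clamp_tip (a point): Middle of the free end of the clamp arm, a dark steel bar 28 mm wide (along x) and 10 mm thick, reaching 74 mm from the hinge axis; z is the normal of the face that is its top when closed.
- clamp (a joint): Angle of the clamp arm, rad: 0 = closed, level, pointing along the stand's +y, underside 125 mm above the slot's floor (on the shoulder of a seated board); grows as it swings up, 1.57 is upright. It starts open (1.5 to 1.9); its stiff hinge (0.07 N m) stays where it is left. Pushing it over and down with the fingertips closes it.
- bowl: Loose steel bowl, 120 mm across, 55 mm high, a bystander; origin at the centre of its underside.
- jar: Loose glass jar with metal cap, 76 mm across, 120 mm high, a bystander; origin at the centre of its underside.
- mug: Loose white mug, 80 mm across, 90 mm high, a bystander; origin at the centre of its underside.
Things that resemble listed ones, but are neither listed nor needed, are in the scene too. Leave any green look-alike of the part that bears hboard_center alone.

How it is judged:
By the outcome, as a careful person would: the job done as asked, in the order asked, and still so for the second after the job is handed in, with the robot touching nothing.
It also fails if it takes over 54 s, if anything falls off the work surface, if the arm or the gripper's body presses on something with over 40 N, if the wrist force passes 120 N, or if a joint passes its speed limit or range.

ROBOT

A 6-joint arm with a two-finger parallel gripper is mounted at the origin on the work surface. World frame = base frame: x ahead of the robot, y to its left, z up, the work surface at z = 0. Lengths are in m, angles in rad, forces in N, time in s.
With the tool pointing down it reaches from about 0.35 to 0.85 m from the base axis. Payload 8.1 kg.
Tool frame: the origin (TCP) lies midway between the tips of the shut fingers; the grasp point (between the pads) lies 19 mm behind it; z points along the fingers, y is the direction in which the jaws open and shut (so a half turn about z gives the same grasp; the last joint's range is limited). The gripper opens to 93 mm and grips with 3 to 60 N. Pads are 15 mm wide; open, the fingers measure 128 mm over their backs; the gripper's body (75 mm by 188 mm) begins 65 mm behind the grasp point.
Start: joints at [1.161, 0.13, 1.488, -0, 1.523, -0.085], TCP at [0.191, 0.569, 0.193] pointing down, gripper open.
Joint ranges: [-2.96, 2.96], [-0.89, 2.26], [0.02, 2.5], [-1.34, 4.48], [0, 2.73], [-2.66, 2.66]. Speed limits (rad/s): [2.39, 2.39, 2.79, 3.14, 3.14, 3.14].

INTERFACE

Orientations are given as a rotation vector (axis times angle).
In Python, from plant import robot gives the robot as it stands. The module is installed in compiled form; this text tells all that it offers.
- The arm moves only by the shell command python3 -m pendant 'ROWS' [FORCE]. ROWS is JSON, a list of rows, each an object with "translation": the shift along the tool's x, y, z in mm, a list of three; "twist": the turn, a rotation vector about the tool's x, y, z in rad, a list of three; "grip": the opening, from -1 (shut) to 1 (fully open). A call has exactly 10 rows; each row shifts and turns the pose as measured when the row begins, along the tool's axes as they then stand; what a row does not reach is not made up. A row lasts 1/10 s, in which the tool goes at most 50 mm and 8.59 degrees, less where a joint would pass 70% of its speed; a pose out of reach is approached as far as the arm can. A call is refused whole if a number of a shift passes 50 or a number of a turn 0.15, either way. A call with a gripper value outside its range is refused whole. The fingers move at their own pace and stop on an object; FORCE is the grip in N (left out, the last holds). Time passes only in rows, so rows that do not move let the fingers close, or fill a call up. It gives the time, the measured TCP pose, the force and the opening at its end, in the units of the state.
- robot.read_state(): the state, without advancing time (a new reading comes with each control period).
- robot.read_camera(name): name is "side" or "top" or "wrist"; returns (picture, depth): 384x512x3 uint8, red, green, blue; 384x512 float32, m along the optical axis (not along the pixel's ray), 0 where there is no reading.
- robot.camera_info(name): a dict with "vertical_fov" (degrees; the focal length in pixels is half the picture's height over the tangent of half this angle, whatever the lens; pixels are square), "cx", "cy" (the principal point, pixels), "D" ([k1, k2, p1, p2, k3] as OpenCV has them; the pictures are not rectified), "cam_to_world" (4x4, takes a point from camera to world coordinates). Camera axes: x right, y up, looking along -z (the intrinsics and any distortion apply to the point x, -y, -z); pixel columns grow to the right and rows downward; lengths in m; the calibration is good to about 2 mm. A picture is of the moment at which its call begins: read the wrist's pose just before it. camera_info takes no time and is no camera call; for the wrist camera it gives the pose at the moment of the call.
- robot.close_job(): hands the job in, once; it reports no verdict.
The state is a dict: "t": time; "q": joint angles; "dq": joint speeds; "joint_torque": joint torques, N m; "tool_pos": TCP position; "orientation": TCP orientation; "force": force on the tool from outside, world axes, zero at the start; "wrist_torque": the same for the moment, N m; "opening": finger opening in m.
Only numpy, scipy, OpenCV 4.12 (cv2) and the standard library are available. Lean on these libraries where they do the work, as an engineer would, in place of code of your own. Each camera call takes 0.05 s, during which the arm holds its last target. There are 200 camera calls.

## Working session

There is one attempt and no reset: what is moved stays moved. The work goes in short steps, Python scripts to look and compute and a shell command to move; the robot and the scene stay as the last step left them, time stands still between calls to the robot, and variables do not carry over. Pictures are saved under pics/ and viewed, about 8 in all and at most 12, crops included, and the job is handed in when it is done.

```bash
mkdir -p pics; cat > h.py <<'E'
import numpy as np,cv2
from plant import robot
from scipy.spatial.transform import Rotation as R
def K(ci):
    f=192/np.tan(np.radians(ci["vertical_fov"])/2)
    return np.array([[f,0,ci["cx"]],[0,f,ci["cy"]],[0,0,1]])
def cloud(name):
    ci=robot.camera_info(name); im,d=robot.read_camera(name)
    u,v=np.meshgrid(np.arange(512),np.arange(384))
    p=cv2.undistortPoints(np.stack([u,v],-1).reshape(-1,1,2).astype(np.float64),K(ci),np.array(ci["D"],float)).reshape(384,512,2)
    T=np.array(ci["cam_to_world"])
    P=np.stack([p[...,0]*d,-p[...,1]*d,-d],-1)@T[:3,:3].T+T[:3,3]
    P[d==0]=np.nan
    return im,d,P,T,ci
def save(im,n,s=1.5): cv2.imwrite(n,cv2.resize(im[...,::-1],None,fx=s,fy=s,interpolation=cv2.INTER_CUBIC))
E
python3 - <<'E'
from h import *
for n in("side","top"):
    im,d,P,T,ci=cloud(n); np.savez(n+".npz",im=im,d=d,P=P); save(im,f"pics/{n}.png"); print(n,T.round(3).tolist(),ci["D"],(d==0).mean())
s=robot.read_state();print(s["t"],s["tool_pos"],R.from_rotvec(s["orientation"]).as_matrix().round(2).tolist(),s["opening"])
E
```

```text
side [[0.84, 0.317, -0.44, 0.037], [-0.543, 0.499, -0.676, -0.739], [0.005, 0.807, 0.591, 0.744], [0.0, 0.0, 0.0, 1.0]] [-0.00141098  0.          0.          0.          0.        ] 0.004140218098958333
top [[-0.013, 0.992, -0.127, 0.349], [-1.0, -0.013, 0.001, -0.036], [-0.001, 0.127, 0.992, 1.159], [0.0, 0.0, 0.0, 1.0]] [0.02667194 0.         0.         0.         0.        ] 0.003987630208333333
0.1 [0.19123455 0.56813019 0.19221266] [[-0.95, 0.32, -0.0], [0.32, 0.95, -0.0], [0.0, -0.0, -1.0]] 0.09314407493867262
```

View pics/side.png

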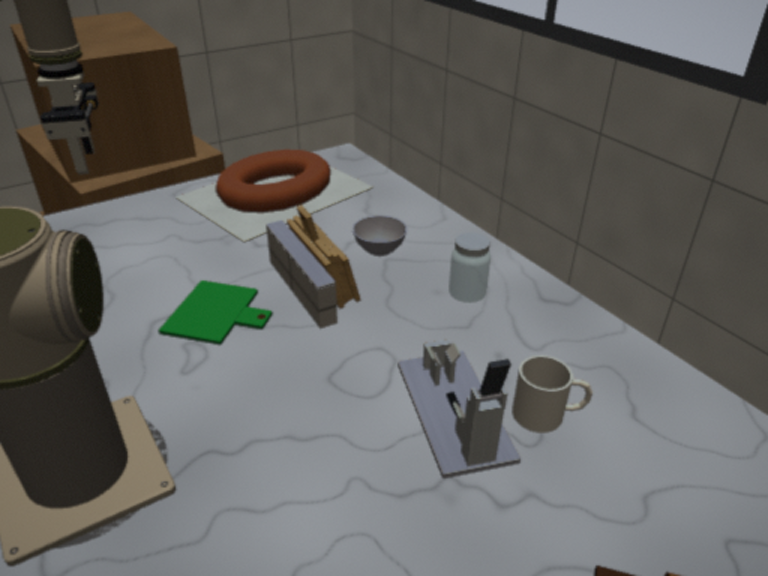

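View pics/top.png

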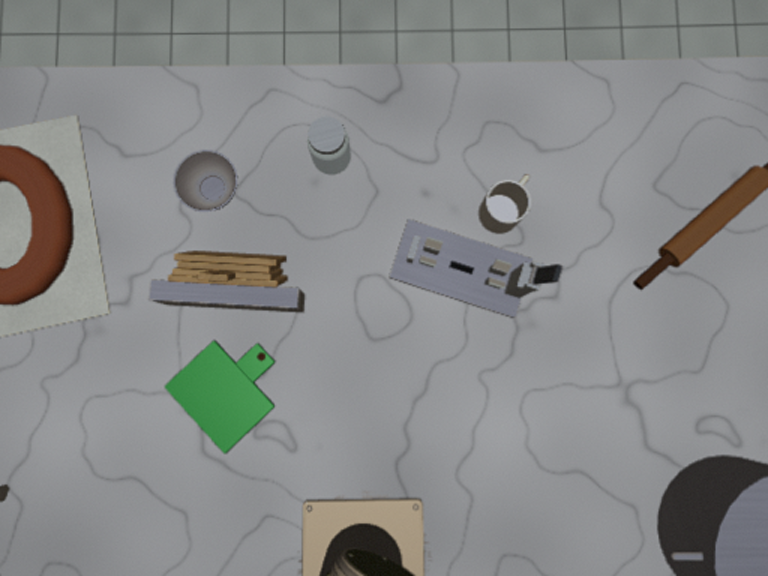

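The side view shows the stack behind the upstand at about (310,255), with the handle tongue at (305,222). The stand is at about (460,410) with its black clamp arm upright at (497,377). The top view shows the handle at (218,275), the upstand cap at (225,293) and the lifter at (461,267). Next I'll measure these from depth.

```bash
cat > m.py <<'E'
from h import *
def rect(p):
    (c,s,a)=cv2.minAreaRect((p[:,:2]*1000).astype(np.float32)); return np.round(c,1),np.round(s,1),round(a,1)
for n in("top","side"):
    z=np.load(n+".npz"); P=z["P"]; im=z["im"].astype(int); X,Y,Z=np.moveaxis(P,-1,0); hsv=cv2.cvtColor(z["im"],cv2.COLOR_RGB2HSV)
    print(n,"table z",np.nanmedian(Z[(X>.3)&(X<.8)&(abs(Y)<.5)&(Z<.03)]))
    reg=(X>.35)&(X<.62)&(Y>.05)&(Y<.42)
    wood=(hsv[...,1]>90)&(hsv[...,0]<25)
    m=reg&~wood&(Z>.088)&(Z<.102); print("cap",rect(P[m]),m.sum(),np.nanmedian(Z[m]))
    m=reg&wood&(Z>.135)&(Z<.25); p=P[m]; print("handle",rect(p),m.sum(),p.min(0).round(3),p.max(0).round(3),np.median(p,0).round(3))
    if n=="top":
        top=p[p[:,2]>p[:,2].max()-.008]; print(" htop",rect(top),len(top),np.median(top,0).round(4))
        m=reg&wood&(Z>.085)&(Z<.13)
        for a in np.arange(.45,.56,.005):
            k=m&(X>=a)&(X<a+.005)
            if k.sum()>2: print("  x",round(a,3),k.sum(),"z",np.median(Z[k]).round(4),"y",Y[k].min().round(3),Y[k].max().round(3))
    reg=(X>.4)&(X<.68)&(Y>-.42)&(Y<-.05)
    m=reg&(Z>.007)&(Z<.02); print("base",rect(P[m]),m.sum(),np.median(Z[m]))
    m=reg&(Z>.062)&(Z<.085)&(Y>-.36); print("railtop",m.sum())
    nl,lab,st,ce=cv2.connectedComponentsWithStats(m.astype(np.uint8))
    for i in range(1,nl):
        if st[i,4]>8: print("   ",rect(P[lab==i]),st[i,4],np.median(P[lab==i],0).round(3))
    dark=z["im"].max(-1)<50
    m=reg&dark; nl,lab,st,ce=cv2.connectedComponentsWithStats(m.astype(np.uint8))
    for i in range(1,nl):
        if st[i,4]>15: q=P[lab==i];print("  dark",ce[i].round(),rect(q),st[i,4],np.median(q,0).round(4),q.min(0).round(3),q.max(0).round(3))
E
python3 m.py
```

```text
top table z 1.800337456769885e-05
cap (array([493.8, 234.3]), array([258.5,  71.3]), 85.8) 1310 0.09448317950182594
handle (array([498.5, 233.1]), array([48.3, 20.1]), 85.8) 142 [0.487 0.209 0.137] [0.508 0.257 0.181] [0.496 0.229 0.175]
 htop (array([494.6, 234. ]), array([47.1, 12. ]), 85.6) 95 [0.4946 0.2345 0.1758]
  x 0.485 24 z 0.1119 y 0.141 0.175
  x 0.49 84 z 0.1123 y 0.14 0.271
  x 0.495 131 z 0.1133 y 0.14 0.326
  x 0.5 90 z 0.1195 y 0.14 0.328
  x 0.505 74 z 0.1216 y 0.149 0.325
  x 0.51 104 z 0.118 y 0.148 0.316
  x 0.515 119 z 0.1154 y 0.153 0.312
  x 0.52 117 z 0.1149 y 0.145 0.31
  x 0.525 97 z 0.1095 y 0.142 0.309
  x 0.53 122 z 0.1072 y 0.142 0.309
  x 0.535 119 z 0.1082 y 0.142 0.319
  x 0.54 54 z 0.1065 y 0.173 0.318
  x 0.545 16 z 0.1025 y 0.272 0.309
base (array([ 573.4, -218.5]), array([272.1, 226.1]), 69.7) 2997 0.011725057207319312
railtop 414
    (array([ 675.1, -299.5]), array([10.5,  7.2]), 83.9) 12 [ 0.675 -0.3    0.077]
    (array([ 654.6, -277. ]), array([75.2, 36.9]), 59.4) 80 [ 0.665 -0.29   0.074]
    (array([ 616.3, -251.2]), array([73.7, 27.8]), 50
[... 1335 characters left out ...]
 536.1, -115. ]), array([49.6, 11.3]), 71.0) 38 [ 0.532 -0.122  0.069]
    (array([ 568.1, -134.8]), array([33.1, 10.6]), 71.2) 54 [ 0.568 -0.137  0.068]
    (array([ 655.2, -256.3]), array([33.8, 71. ]), 34.2) 242 [ 0.666 -0.248  0.074]
    (array([ 631.5, -287.5]), array([48.3, 97.5]), 46.5) 305 [ 0.609 -0.296  0.075]
    (array([ 485.1, -276.6]), array([38.9, 81.1]), 11.5) 225 [ 0.486 -0.301  0.073]
  dark [329. 252.] (array([ 488.3, -308.4]), array([21.2, 26.3]), 71.7) 264 [ 0.4862 -0.3109  0.1842] [ 0.474 -0.322  0.148] [ 0.502 -0.295  0.215]
  dark [301. 265.] (array([ 532.7, -183.3]), array([26. , 11.9]), 69.8) 32 [ 0.5324 -0.1823  0.0194] [ 0.524 -0.194  0.017] [ 0.542 -0.171  0.022]
```

```bash
python3 -m pendant '[{"translation":[0,0,-8],"twist":[0,0,0.147],"grip":0.1},{"translation":[0,0,-8],"twist":[0,0,0.147],"grip":0.1},{"translation":[0,0,-8],"twist":[0,0,0.147],"grip":0.1},{"translation":[0,0,-8],"twist":[0,0,0.147],"grip":0.1},{"translation":[0,0,-8],"twist":[0,0,0.147],"grip":0.1},{"translation":[0,0,-8],"twist":[0,0,0.147],"grip":0.1},{"translation":[0,0,-8],"twist":[0,0,0.147],"grip":0.1},{"translation":[0,0,-8],"twist":[0,0,0.147],"grip":0.1},{"translation":[0,0,-8],"twist":[0,0,0.147],"grip":0.1},{"translation":[0,0,-8],"twist":[0,0,0],"grip":0.1}]' 40
cat > go.py <<'E'
from h import *
import sys
# target yaw deg of tool y axis, tilt deg, x y z : needed shift (tool axes now) and turn (tool axes)
def target(yaw,tilt):
    a=np.radians(yaw); y=np.array([np.cos(a),np.sin(a),0]); z=np.array([0,0,-1.]); x=np.cross(y,z)
    return R.from_matrix(np.stack([x,y,z],1))*R.from_rotvec([np.radians(-tilt),0,0])
if __name__=="__main__":
    yaw,tilt,x,y,z=map(float,sys.argv[1:6]); s=robot.read_state(); Rn=R.from_rotvec(s["orientation"])
    d=np.array([x,y,z])-s["tool_pos"]
    print("t",round(s["t"],2),"tcp",np.round(s["tool_pos"],4),"shift mm",(Rn.inv().apply(d)*1000).round(1),"turn",(Rn.inv()*target(yaw,tilt)).as_rotvec().round(3),"F",np.round(s["force"],1),"open",round(s["opening"],4))
    print("shift in target axes mm",(target(yaw,tilt).inv().apply(d)*1000).round(1))
E
python3 go.py -4.3 13 .483 .234 .24
```

```text
t: 1.1
tool_pos: [0.1896, 0.5645, 0.2667]
orientation: [2.332, 2.094, -0.024]
force: [-0.0, 0.2, -0.1]
opening: 0.0511
t 1.1 tcp [0.1896 0.5645 0.2667] shift mm [-296.7  327.2   29.8] turn [-0.232  0.019 -0.03 ] F [-0.   0.2 -0.1] open 0.0511
shift in target axes mm [-307.6  303.2   97.4]
```

```bash
python3 -m pendant '[{"translation":[0,0,0],"twist":[-0.116,0.01,-0.015],"grip":0.1},{"translation":[0,0,0],"twist":[-0.116,0.01,-0.015],"grip":0.1},{"translation":[-39,39,11],"twist":[0,0,0],"grip":0.1},{"translation":[-39,39,11],"twist":[0,0,0],"grip":0.1},{"translation":[-39,39,11],"twist":[0,0,0],"grip":0.1},{"translation":[-39,39,11],"twist":[0,0,0],"grip":0.1},{"translation":[-39,39,11],"twist":[0,0,0],"grip":0.1},{"translation":[-39,39,11],"twist":[0,0,0],"grip":0.1},{"translation":[-39,39,11],"twist":[0,0,0],"grip":0.1},{"translation":[-36,34,11],"twist":[0,0,0],"grip":0.1}]'
python3 go.py -4.3 13 .483 .234 .24
python3 - <<'E'
from h import *
im,d,P,T,ci=cloud("wrist"); np.savez("w1.npz",im=im,P=P,d=d); save(im,"pics/w1.png")
print(T.round(3).tolist())
E
```

```text
t: 2.1
tool_pos: [0.4656, 0.2732, 0.2539]
orientation: [2.091, 2.095, 0.237]
force: [0.8, 0.6, 0.4]
opening: 0.0511
t 2.1 tcp [0.4656 0.2732 0.2539] shift mm [-39.1  13.6  17.9] turn [ 0.008 -0.008  0.076] F [0.8 0.6 0.4] open 0.0511
shift in target axes mm [-37.8  16.7  18.1]
[[0.972, 0.068, -0.223, 0.421], [0.004, 0.951, 0.308, 0.358], [0.233, -0.3, 0.925, 0.44], [0.0, 0.0, 0.0, 1.0]]
```

View pics/w1.png

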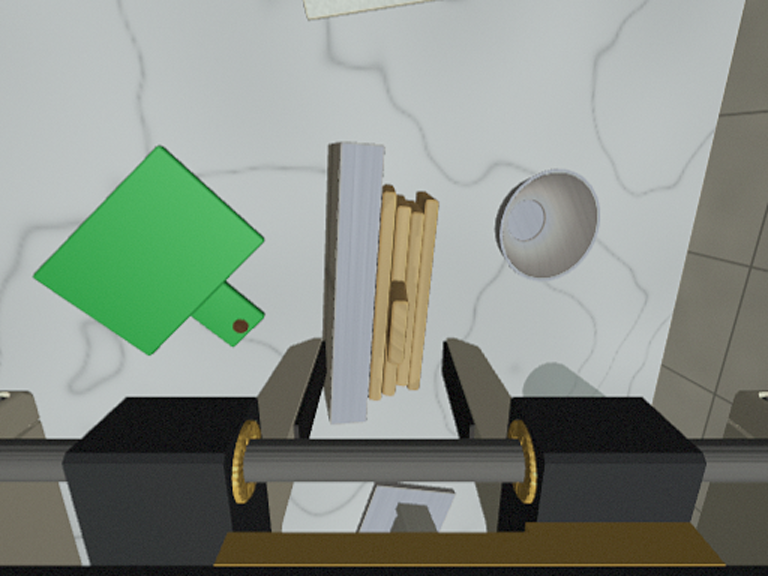

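The wrist view shows four boards right of the cap. The tongue, at about (398,325), belongs to the second board, so the order is plain1, handled board, plain2, plain3. I'll refine the tongue position from this view.

```bash
python3 - <<'E'
from h import *
z=np.load("w1.npz"); P=z["P"]; X,Y,Z=np.moveaxis(P,-1,0); hsv=cv2.cvtColor(z["im"],cv2.COLOR_RGB2HSV)
wood=(hsv[...,1]>90)&(hsv[...,0]<25)&(X>.4)&(X<.6)&(Y>.1)&(Y<.36)
r=lambda p:cv2.minAreaRect((p[:,:2]*1000).astype(np.float32))
p=P[wood&(Z>.135)]; top=p[p[:,2]>p[:,2].max()-.006]; print("top",r(top),np.median(top,0),p[:,2].max(),len(top))
face=p[p[:,2]<.168]; print("face",r(face),len(face)); c=face.mean(0); print(c,np.linalg.svd(face-c,full_matrices=False)[2][2])
p=P[wood&(Z>.117)&(Z<.13)]; print("shoulder",r(p),len(p),np.median(p,0))
m=~wood&(Z>.09)&(Z<.1)&(X>.4)&(X<.56)&(Y>.08)&(Y<.4); print("cap",r(P[m]),np.median(P[m],0))
E
python3 go.py -4.3 13 .4846 .234 .222
```

```text
top ((472.6689453125, 297.4859924316406), (4.450313568115234, 29.51230239868164), 87.23136138916016) [0.47914694 0.29672063 0.40147607] 0.4057129023112035 1017
face ((500.81756591796875, 240.11569213867188), (42.97980499267578, 19.546714782714844), 83.49394226074219) 132
[0.49995021 0.25336268 0.15231898] [-0.93506476  0.23741328 -0.2632277 ]
shoulder ((513.914794921875, 235.78160095214844), (167.31488037109375, 26.947952270507812), 86.11884307861328) 601 [0.50939453 0.26634225 0.12202313]
cap ((502.5154113769531, 235.54913330078125), (259.68389892578125, 85.33955383300781), 86.06925964355469) [0.47819505 0.25712222 0.09554618]
t 2.15 tcp [0.47   0.267  0.2533] shift mm [-32.5   6.9  34.3] turn [ 0.01  -0.003  0.072] F [ 2.6 -4.9  0.1] open 0.0511
shift in target axes mm [-31.8   9.5  34.4]
```

```bash
python3 - <<'E'
from h import *
z=np.load("w1.npz"); P=z["P"]; X,Y,Z=np.moveaxis(P,-1,0); hsv=cv2.cvtColor(z["im"],cv2.COLOR_RGB2HSV)
wood=(hsv[...,1]>90)&(hsv[...,0]<25)&(X>.4)&(X<.6)&(Y>.1)&(Y<.36)&(Z<.2)
r=lambda p:cv2.minAreaRect((p[:,:2]*1000).astype(np.float32))
p=P[wood&(Z>.17)]; print("top",r(p),p.mean(0),p[:,2].max(),len(p))
E
python3 -m pendant '[{"translation":[-11,3,5],"twist":[0.003,0,0.024],"grip":0.1},{"translation":[-11,3,5],"twist":[0.003,0,0.024],"grip":0.1},{"translation":[-10,3,5],"twist":[0.004,0,0.024],"grip":0.1},{"translation":[0,0,0],"twist":[0,0,0],"grip":0.1},{"translation":[0,0,0],"twist":[0,0,0],"grip":0.1},{"translation":[0,0,0],"twist":[0,0,0],"grip":0.1},{"translation":[0,0,0],"twist":[0,0,0],"grip":0.1},{"translation":[0,0,0],"twist":[0,0,0],"grip":0.1},{"translation":[0,0,0],"twist":[0,0,0],"grip":0.1},{"translation":[0,0,0],"twist":[0,0,0],"grip":0.1}]'
python3 go.py -4.3 13 .504 .234 .134
```

```text
top ((495.8508605957031, 236.2294158935547), (49.72345733642578, 12.616693496704102), 86.93383026123047) [0.49505458 0.23768036 0.17619431] 0.17946109866075222 390
t: 3.15
tool_pos: [0.4823, 0.232, 0.2406]
orientation: [2.163, 2.033, 0.228]
force: [0.2, 0.6, 0.5]
opening: 0.0513
t 3.15 tcp [0.4823 0.232  0.2406] shift mm [  3.4  -2.7 108.7] turn [-0.002 -0.002  0.013] F [0.2 0.6 0.5] open 0.0513
shift in target axes mm [  3.6  -3.  108.7]
```

```bash
python3 -m pendant '[{"translation":[1,-1,18],"twist":[0,0,0.006],"grip":0.1},{"translation":[1,-1,18],"twist":[0,0,0.006],"grip":0.1},{"translation":[1,0,18],"twist":[0,0,0],"grip":0.1},{"translation":[0,0,18],"twist":[0,0,0],"grip":0.1},{"translation":[0,0,18],"twist":[0,0,0],"grip":0.1},{"translation":[0,0,16],"twist":[0,0,0],"grip":0.1},{"translation":[0,0,0],"twist":[0,0,0],"grip":0.1},{"translation":[0,0,0],"twist":[0,0,0],"grip":0.1},{"translation":[0,0,0],"twist":[0,0,0],"grip":0.1},{"translation":[0,0,0],"twist":[0,0,0],"grip":0.1}]'
python3 go.py -4.3 13 .5047 .2345 .134
```

```text
t: 4.15
tool_pos: [0.5062, 0.2356, 0.1374]
orientation: [2.173, 2.021, 0.238]
force: [0.5, 0.9, 0.7]
opening: 0.0511
t 4.15 tcp [0.5062 0.2356 0.1374] shift mm [-1.3 -2.2  3. ] turn [ 0.003 -0.005  0.002] F [0.5 0.9 0.7] open 0.0511
shift in target axes mm [-1.3 -2.2  3. ]
```

Positioned; close on the tongue.

```bash
python3 -m pendant '[{"translation":[-1,-2,3],"twist":[0,0,0],"grip":0.1},{"translation":[0,0,0],"twist":[0,0,0],"grip":-1},{"translation":[0,0,0],"twist":[0,0,0],"grip":-1},{"translation":[0,0,0],"twist":[0,0,0],"grip":-1},{"translation":[0,0,0],"twist":[0,0,0],"grip":-1},{"translation":[0,0,0],"twist":[0,0,0],"grip":-1},{"translation":[0,0,0],"twist":[0,0,0],"grip":-1},{"translation":[0,0,-4],"twist":[0,0,0],"grip":-1},{"translation":[0,0,-6],"twist":[0,0,0],"grip":-1},{"translation":[0,0,-8],"twist":[0,0,0],"grip":-1}]' 40
python3 go.py -4.3 13 .5047 .2345 .134
```

```text
t: 5.15
tool_pos: [0.5003, 0.2348, 0.1525]
orientation: [2.172, 2.021, 0.238]
force: [1.9, 0.7, -2.9]
opening: 0.0117
t 5.15 tcp [0.5003 0.2348 0.1525] shift mm [-0.1  0.  19. ] turn [ 0.003 -0.005  0.002] F [ 1.9  0.7 -2.9] open 0.0117
shift in target axes mm [ 0.   0.1 19. ]
```

```bash
python3 -m pendant '[{"translation":[0,0,-14],"twist":[0,0,0],"grip":-1},{"translation":[0,0,-14],"twist":[0,0,0],"grip":-1},{"translation":[0,0,-14],"twist":[0,0,0],"grip":-1},{"translation":[0,0,-14],"twist":[0,0,0],"grip":-1},{"translation":[0,0,-14],"twist":[0,0,0],"grip":-1},{"translation":[0,0,-14],"twist":[0,0,0],"grip":-1},{"translation":[0,0,-14],"twist":[0,0,0],"grip":-1},{"translation":[0,0,-14],"twist":[0,0,0],"grip":-1},{"translation":[0,0,-14],"twist":[0,0,0],"grip":-1},{"translation":[0,0,-14],"twist":[0,0,0],"grip":-1}]' 40
python3 go.py -18.9 0 .5295 -.1917 .30
python3 - <<'E'
from h import *
im,d,P,T,ci=cloud("side"); np.savez("s2.npz",im=im,P=P); save(im,"pics/s2.png")
E
```

```text
t: 6.15
tool_pos: [0.4649, 0.2368, 0.3025]
orientation: [2.172, 2.021, 0.241]
force: [-0.0, 0.1, -1.6]
opening: 0.0114
t 6.15 tcp [0.4649 0.2368 0.3025] shift mm [-422.8   92.5   21.9] turn [ 0.229 -0.035  0.257] F [-0.   0.1 -1.6] open 0.0114
shift in target axes mm [-384.4  199.9    2.5]
```

View pics/s2.png

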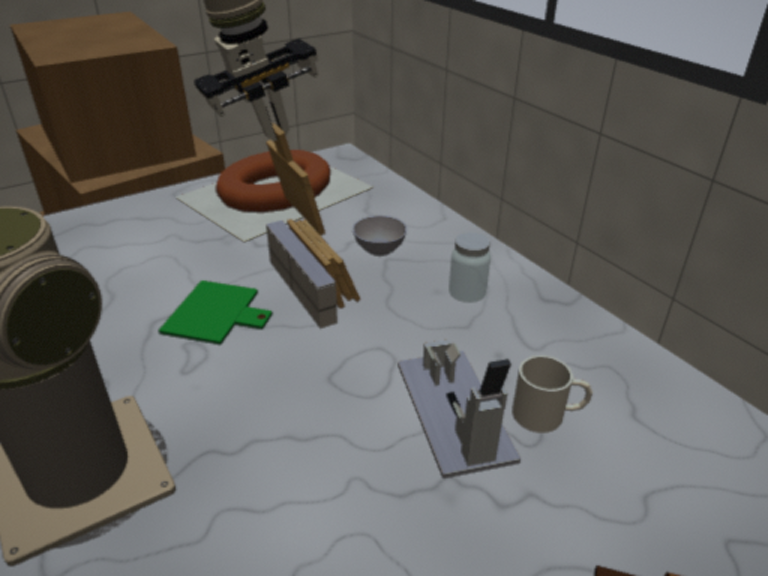

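The side view shows the board held clear at about (295,185) and the three plain boards still leaning at about (325,262). Next I'll turn it upright and carry it to the stand.

```bash
python3 -m pendant '[{"translation":[0,0,-5],"twist":[0.077,-0.012,0.086],"grip":-1},{"translation":[0,0,-5],"twist":[0.077,-0.012,0.086],"grip":-1},{"translation":[0,0,0],"twist":[0.077,-0.012,0.086],"grip":-1},{"translation":[-40,22,0],"twist":[0,0,0],"grip":-1},{"translation":[-45,25,0],"twist":[0,0,0],"grip":-1},{"translation":[-45,25,0],"twist":[0,0,0],"grip":-1},{"translation":[-45,25,0],"twist":[0,0,0],"grip":-1},{"translation":[-45,25,0],"twist":[0,0,0],"grip":-1},{"translation":[-45,25,0],"twist":[0,0,0],"grip":-1},{"translation":[-45,25,0],"twist":[0,0,0],"grip":-1}]'
python3 go.py -18.9 0 .5295 -.1917 .30
```

```text
t: 7.2
tool_pos: [0.5217, -0.103, 0.3129]
orientation: [-2.547, -1.821, 0.01]
force: [1.0, 0.8, -2.5]
opening: 0.0116
t 7.2 tcp [ 0.5217 -0.103   0.3129] shift mm [-81.5  36.2  12.4] turn [-0.012 -0.001  0.   ] F [ 1.   0.8 -2.5] open 0.0116
shift in target axes mm [-81.4  36.1  12.9]
```

```bash
python3 -m pendant '[{"translation":[-25,12,0],"twist":[-0.012,0,0],"grip":-1},{"translation":[-25,12,0],"twist":[0,0,0],"grip":-1},{"translation":[-20,10,0],"twist":[0,0,0],"grip":-1},{"translation":[-5,0,0],"twist":[0,0,0],"grip":-1},{"translation":[0,0,0],"twist":[0,0,0],"grip":-1},{"translation":[0,0,0],"twist":[0,0,0],"grip":-1},{"translation":[0,0,0],"twist":[0,0,0],"grip":-1},{"translation":[0,0,0],"twist":[0,0,0],"grip":-1},{"translation":[0,0,0],"twist":[0,0,0],"grip":-1},{"translation":[0,0,0],"twist":[0,0,0],"grip":-1}]'
python3 go.py -18.9 0 .5295 -.1917 .30
cat > brd.py <<'E'
from h import *
import sys
# board in stand frame (mm): origin seat, y along slot
ya=np.array([.323,.946]);xa=np.array([.946,-.323]);o=np.array([.5295,-.1917])
for n in sys.argv[2:]:
    im,d,P,T,ci=cloud(n); save(im,f"pics/{n}_{sys.argv[1]}.png"); np.savez(f"{n}_{sys.argv[1]}.npz",im=im,P=P)
    X,Y,Z=np.moveaxis(P,-1,0); hsv=cv2.cvtColor(im,cv2.COLOR_RGB2HSV)
    q=(P[...,:2]-o)*1000; sx=q@xa; sy=q@ya; sz=(Z-.012)*1000
    w=(hsv[...,1]>90)&(hsv[...,0]<25)&(abs(sx)<60)&(abs(sy)<120)&(sz>5)&(sz<330)
    if w.sum()<20: print(n,"no wood");continue
    A=np.stack([sx[w],sy[w],sz[w]],1); print(n,len(A),"min",A.min(0).round(1),"max",A.max(0).round(1))
    c=A.mean(0); nv=np.linalg.svd(A-c,full_matrices=False)[2][2]; print("  mean",c.round(1),"normal",(nv*np.sign(nv[0])).round(3))
    for lo in range(int(A[:,2].min()),int(A[:,2].max()),20):
        k=(A[:,2]>=lo)&(A[:,2]<lo+20)
        if k.sum()>5: print("  z",lo,k.sum(),"x",np.percentile(A[k,0],[5,50,95]).round(1),"y",A[k,1].min().round(1),A[k,1].max().round(1))
E
python3 brd.py a side top
```

```text
t: 8.2
tool_pos: [0.5292, -0.192, 0.3113]
orientation: [-2.559, -1.82, 0.002]
force: [0.5, 0.7, -3.0]
opening: 0.0117
t 8.2 tcp [ 0.5292 -0.192   0.3113] shift mm [ 0.3  0.2 11.3] turn [-0.002  0.    -0.005] F [ 0.5  0.7 -3. ] open 0.0117
shift in target axes mm [ 0.3  0.2 11.3]
side 2001 min [ -9.9 -86.9 165.8] max [  3.   80.  329.8]
  mean [ -6.7 -18.9 242.9] normal [ 1.     0.01  -0.027]
  z 165 190 x [-9.4 -8.4 -3.2] y -85.2 74.5
  z 185 257 x [-9.2 -8.2 -3.3] y -86.3 74.7
  z 205 271 x [-9.  -8.  -2.6] y -85.5 73.9
  z 225 289 x [-8.7 -7.7 -2.8] y -86.0 73.3
  z 245 299 x [-8.4 -7.4 -2.4] y -86.9 74.0
  z 265 385 x [-8.  -6.9  0. ] y -86.8 77.8
  z 285 194 x [-7.5 -5.   1.6] y -80.0 80.0
  z 305 95 x [-7.4 -6.4  1. ] y -26.9 17.6
  z 325 21 x [-7.2 -5.4  1.2] y -27.1 -10.9
top 446 min [ -9.1 -83.2 173.6] max [  3.2  82.3 300.4]
  mean [ -6.6  -6.  250. ] normal [ 0.999 -0.009 -0.049]
  z 173 21 x [-8.7 -8.  -7.3] y -80.4 80.3
  z 193 46 x [-9.  -8.  -7.2] y -80.9 81.9
  z 213 69 x [-8.7 -8.  -7.2] y -79.9 81.3
  z 233 82 x [-8.6 -7.8 -7. ] y -81.8 82.1
  z 253 80 x [-8.3 -7.6 -6.5] y -80.8 82.2
  z 273 147 x [-8.  -5.2  1.3] y -83.2 82.3
```

View pics/side_a.png

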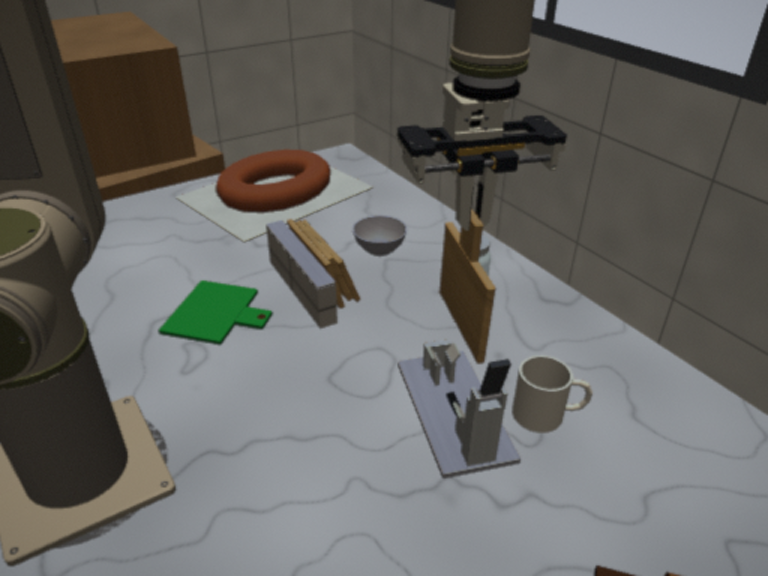

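The side view shows the board upright above the stand at about (467,290). It is centred along the slot, and only a 0.015 rad tilt needs removing.

```bash
python3 -m pendant '[{"translation":[0,0,0],"twist":[-0.015,0,0],"grip":-1},{"translation":[0,0,15],"twist":[0,0,-0.005],"grip":-1},{"translation":[0,0,15],"twist":[0,0,0],"grip":-1},{"translation":[0,0,15],"twist":[0,0,0],"grip":-1},{"translation":[0,0,15],"twist":[0,0,0],"grip":-1},{"translation":[0,0,15],"twist":[0,0,0],"grip":-1},{"translation":[0,0,15],"twist":[0,0,0],"grip":-1},{"translation":[0,0,5],"twist":[0,0,0],"grip":-1},{"translation":[0,0,0],"twist":[0,0,0],"grip":-1},{"translation":[0,0,0],"twist":[0,0,0],"grip":-1}]'
python3 go.py -18.9 0 .5295 -.1917 .149
python3 brd.py b side top
```

```text
t: 9.3
tool_pos: [0.5285, -0.1918, 0.2041]
orientation: [2.55, 1.823, 0.008]
force: [-0.7, 1.3, -2.5]
opening: 0.0115
t 9.3 tcp [ 0.5285 -0.1918  0.2041] shift mm [ 0.4  0.4 55.1] turn [ 0.008 -0.     0.   ] F [-0.7  1.3 -2.5] open 0.0115
shift in target axes mm [ 0.4  0.9 55.1]
side 1694 min [ -39.5 -118.2   60.6] max [ 44.   80.3 329.9]
  mean [ -7.  -13.5 157.3] normal [ 1.     0.006 -0.002]
  z 60 129 x [-8.8 -8.  -7.1] y -60.4 75.7
  z 80 158 x [-8.8 -8.  -7.1] y -70.2 72.2
  z 100 182 x [-8.8 -7.9 -7.1] y -85.1 73.0
  z 120 227 x [-8.8 -7.9 -2.3] y -86.7 73.7
  z 140 241 x [-8.9 -7.9 -2.5] y -117.2 74.8
  z 160 374 x [-8.6 -7.2  0.9] y -118.2 80.3
  z 180 104 x [-8.5 -7.6 -0.2] y -31.4 59.6
  z 200 69 x [-8.5 -7.4  0.1] y -27.9 17.0
  z 220 100 x [-8.5 -3.   4.1] y -27.6 12.4
  z 300 28 x [-38.  -15.6   5.8] y -37.1 4.0
  z 320 82 x [-37.4 -11.9  31.5] y -36.2 -11.4
top 337 min [-49.1 -90.8  31.2] max [  2.8  82.5 325.8]
  mean [ -8.4  -9.1 143. ] normal [0.996 0.002 0.087]
  z 51 10 x [-8.  -7.5 -7.1] y -79.8 74.4
  z 71 41 x [-8.4 -7.7 -7.1] y -90.4 81.3
  z 91 54 x [-8.4 -7.8 -7.1] y -82.9 82.2
  z 111 49 x [-8.3 -7.9 -7.1] y -82.9 80.6
  z 131 42 x [-8.5 -7.8 -7.2] y -81.4 81.5
  z 151 34 x [-8.7 -7.7 -7.2] y -80.5 81.7
  z 171 87 x [-8.1 -4.1  1.4] y -82.7 82.5
  z 311 18 x [-40.4 -37.9 -36.5] y -36.6 32.2
```

```bash
python3 -m pendant '[{"translation":[0,2,0],"twist":[0,0,0],"grip":-1},{"translation":[0,0,6],"twist":[0,0,0],"grip":-1},{"translation":[0,0,6],"twist":[0,0,0],"grip":-1},{"translation":[0,0,6],"twist":[0,0,0],"grip":-1},{"translation":[0,0,6],"twist":[0,0,0],"grip":-1},{"translation":[0,0,5],"twist":[0,0,0],"grip":-1},{"translation":[0,0,5],"twist":[0,0,0],"grip":-1},{"translation":[0,0,4],"twist":[0,0,0],"grip":-1},{"translation":[0,0,0],"twist":[0,0,0],"grip":-1},{"translation":[0,0,0],"twist":[0,0,0],"grip":-1}]'
python3 go.py -18.9 0 .5295 -.1917 .149
```

```text
t: 10.4
tool_pos: [0.5327, -0.1938, 0.1672]
orientation: [2.546, 1.82, 0.012]
force: [-1.0, -0.6, -1.8]
opening: 0.0114
t 10.4 tcp [ 0.5327 -0.1938  0.1672] shift mm [ 1.  -3.9 18.1] turn [0.014 0.001 0.   ] F [-1.  -0.6 -1.8] open 0.0114
shift in target axes mm [ 1.  -3.7 18.2]
```

```bash
python3 -m pendant '[{"translation":[0,-1.5,0],"twist":[0,0,0],"grip":-1},{"translation":[0,0,0],"twist":[0,0,0],"grip":-1},{"translation":[0,0,0],"twist":[0,0,0],"grip":-1},{"translation":[0,0,3],"twist":[0,0,0],"grip":-1},{"translation":[0,0,3],"twist":[0,0,0],"grip":-1},{"translation":[0,0,3],"twist":[0,0,0],"grip":-1},{"translation":[0,0,0],"twist":[0,0,0],"grip":-1},{"translation":[0,0,0],"twist":[0,0,0],"grip":-1},{"translation":[0,0,0],"twist":[0,0,0],"grip":-1},{"translation":[0,0,0],"twist":[0,0,0],"grip":-1}]'
python3 go.py -18.9 0 .5295 -.1917 .149
python3 brd.py c side top
```

```text
t: 11.4
tool_pos: [0.5324, -0.1937, 0.1586]
orientation: [2.544, 1.818, 0.014]
force: [-0.0, 0.5, -1.8]
opening: 0.0117
t 11.4 tcp [ 0.5324 -0.1937  0.1586] shift mm [ 1.  -3.5  9.5] turn [0.017 0.001 0.   ] F [-0.   0.5 -1.8] open 0.0117
shift in target axes mm [ 1.  -3.4  9.6]
side 1418 min [ -47.1 -119.6   11.1] max [ 44.   79.4 294.6]
  mean [ -2.4  -7.4 133.3] normal [ 1.    -0.004 -0.008]
  z 11 49 x [-3.8 -3.2 -2.4] y -21.4 57.8
  z 31 104 x [-3.9 -3.1 -2.4] y -46.1 70.5
  z 51 134 x [-4.  -3.3 -2.6] y -51.4 72.8
  z 71 146 x [-4.3 -3.4 -2.7] y -61.4 72.4
  z 91 159 x [-4.2 -3.6 -2.7] y -91.5 72.9
  z 111 224 x [-4.3 -3.5 -0.7] y -86.1 71.0
  z 131 211 x [-4.4 -0.7  4.9] y -114.2 79.4
  z 151 76 x [-13.2  -3.4   3.8] y -119.6 16.2
  z 171 100 x [-4.8  0.9  8.6] y -27.2 8.3
  z 251 16 x [-35.1   7.4   8.9] y -37.0 7.5
  z 271 182 x [-34.4  -2.6  36.7] y -36.7 -12.5
  z 291 15 x [-46.7  10.3  38.2] y -25.9 7.4
top 269 min [-53.7 -90.7   9.8] max [  6.2  81.4 295.8]
  mean [ -4.4 -11.1 100.9] normal [0.995 0.001 0.102]
  z 9 10 x [-3.4 -3.1 -2.5] y -47.1 19.0
  z 29 35 x [-3.8 -3.3 -2.8] y -89.9 79.2
  z 49 46 x [-3.9 -3.3 -2.7] y -82.0 81.1
  z 69 34 x [-4.  -3.3 -2.9] y -83.4 79.5
  z 89 29 x [-4.1 -3.5  1.2] y -90.7 80.4
  z 109 33 x [-4.4 -3.7  0.5] y -82.8 79.8
  z 129 65 x [-3.4  0.3  4.8] y -84.3 81.4
  z 269 13 x [-42.9 -34.7 -33.8] y -35.8 33.0
```

```bash
python3 -m pendant '[{"translation":[0,-2,0],"twist":[0.004,0,0],"grip":-1},{"translation":[0,-2,0],"twist":[0.004,0,0],"grip":-1},{"translation":[0,0,0],"twist":[0,0,0],"grip":-1},{"translation":[0,0,0],"twist":[0,0,0],"grip":-1},{"translation":[0,0,0],"twist":[0,0,0],"grip":-1},{"translation":[0,0,3],"twist":[0,0,0],"grip":-1},{"translation":[0,0,0],"twist":[0,0,0],"grip":-1},{"translation":[0,0,0],"twist":[0,0,0],"grip":-1},{"translation":[0,0,0],"twist":[0,0,0],"grip":-1},{"translation":[0,0,0],"twist":[0,0,0],"grip":-1}]'
python3 go.py -18.9 0 .5295 -.1917 .149
```

```text
t: 12.5
tool_pos: [0.5291, -0.1926, 0.1562]
orientation: [2.548, 1.822, 0.008]
force: [-0.3, 0.1, -0.1]
opening: 0.012
t 12.5 tcp [ 0.5291 -0.1926  0.1562] shift mm [1.  0.  7.2] turn [0.011 0.001 0.   ] F [-0.3  0.1 -0.1] open 0.012
shift in target axes mm [1.  0.1 7.2]
```

```bash
python3 -m pendant '[{"translation":[0,0,2],"twist":[0,0,0],"grip":-1},{"translation":[0,0,2],"twist":[0,0,0],"grip":-1},{"translation":[0,0,2],"twist":[0,0,0],"grip":-1},{"translation":[0,0,2],"twist":[0,0,0],"grip":-1},{"translation":[0,0,2],"twist":[0,0,0],"grip":-1},{"translation":[0,0,2],"twist":[0,0,0],"grip":-1},{"translation":[0,0,2],"twist":[0,0,0],"grip":-1},{"translation":[0,0,2],"twist":[0,0,0],"grip":-1},{"translation":[0,0,2],"twist":[0,0,0],"grip":-1},{"translation":[0,0,2],"twist":[0,0,0],"grip":-1}]' 55
python3 go.py -18.9 0 .5295 -.1917 .149
```

```text
t: 13.5
tool_pos: [0.5347, -0.1931, 0.1506]
orientation: [2.537, 1.817, 0.022]
force: [-4.6, 3.8, 15.3]
opening: 0.0114
t 13.5 tcp [ 0.5347 -0.1931  0.1506] shift mm [-0.3 -5.4  1.4] turn [0.026 0.001 0.002] F [-4.6  3.8 15.3] open 0.0114
shift in target axes mm [-0.3 -5.4  1.6]
```

```bash
python3 brd.py d side top; python3 - <<'E'
import cv2
a=cv2.imread('pics/side_d.png')[270:500,370:620]; b=cv2.imread('pics/top_d.png')[180:340,370:580]
a=cv2.resize(a,None,fx=1.6,fy=1.6,interpolation=2);b=cv2.resize(b,(390,368))
import numpy as np
cv2.imwrite('pics/d.png',np.hstack([a,b]))
E
```

```text
side 1398 min [ -44.9 -118.9    9.8] max [ 47.1  79.5 285.2]
  mean [ -2.9  -5.7 126.4] normal [ 1.    -0.005 -0.024]
  z 9 51 x [-7.3 -6.4 -5.4] y -11.2 48.9
  z 29 98 x [-6.7 -5.9 -4.8] y -53.8 74.1
  z 49 149 x [-6.3 -5.4 -4.5] y -55.7 75.8
  z 69 160 x [-5.8 -4.8 -3.8] y -59.6 74.2
  z 89 168 x [-5.  -4.2 -3.3] y -89.7 71.8
  z 109 325 x [-4.6 -2.9  5.3] y -85.9 79.5
  z 129 93 x [-3.7 -2.7  4.3] y -113.1 22.1
  z 149 67 x [-13.2  -2.    4.9] y -118.9 5.9
  z 169 83 x [-3.   3.2  9.6] y -26.1 11.1
  z 249 33 x [-34.7 -31.9   9.5] y -36.4 8.6
  z 269 171 x [-32.8   1.   38.7] y -36.8 11.5
top 293 min [-52.6 -90.5  15.2] max [ 11.1  83.  288.2]
  mean [ -5.2 -12.3  95. ] normal [0.996 0.003 0.086]
  z 15 26 x [-6.9 -6.3 -5.3] y -90.5 22.1
  z 35 37 x [-6.2 -5.7 -5.1] y -79.3 81.0
  z 55 55 x [-5.8 -5.1 -4.6] y -90.5 80.2
  z 75 37 x [-5.4 -4.7 -4. ] y -82.1 81.2
  z 95 37 x [-4.9 -4.2 -1. ] y -90.4 81.3
  z 115 84 x [-4.  -0.3  5.2] y -84.8 83.0
  z 255 13 x [-34.6 -34.  -32.7] y -35.5 32.7
```

View pics/d.png

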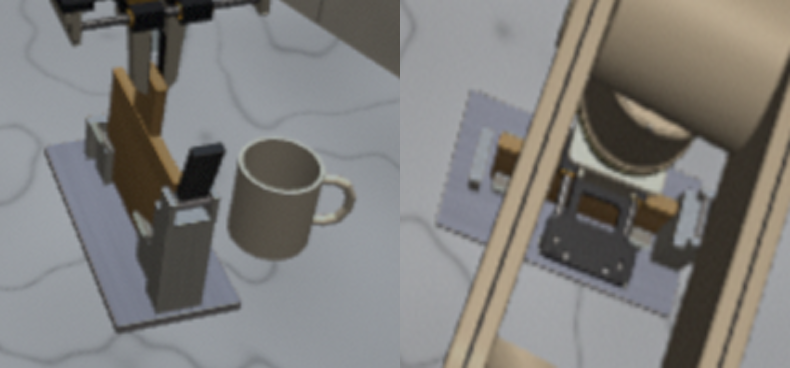

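The board is in the slot but leans about 1.4° towards +x, because the tool drifted while pressing. I'll bring the tool back and level before pressing again.

```bash
python3 -m pendant '[{"translation":[0,-2,0],"twist":[0.006,0,0],"grip":-1},{"translation":[0,-2,0],"twist":[0.006,0,0],"grip":-1},{"translation":[0,-2,0],"twist":[0.006,0,0],"grip":-1},{"translation":[0,0,0],"twist":[0,0,0],"grip":-1},{"translation":[0,0,0],"twist":[0,0,0],"grip":-1},{"translation":[0,-0.4,2],"twist":[0.001,0,0],"grip":-1},{"translation":[0,-0.4,2],"twist":[0.001,0,0],"grip":-1},{"translation":[0,-0.4,2],"twist":[0.001,0,0],"grip":-1},{"translation":[0,-0.4,2],"twist":[0.001,0,0],"grip":-1},{"translation":[0,-0.4,3],"twist":[0.001,0,0],"grip":-1}]' 60
python3 go.py -18.9 0 .5295 -.1917 .149
cat > sh.py <<'E'
from h import *
import sys
ya=np.array([.323,.946]);xa=np.array([.946,-.323]);o=np.array([.5295,-.1917])
for n in("side","top"):
    im,d,P,T,ci=cloud(n); np.savez(f"{n}_{sys.argv[1]}.npz",im=im,P=P); save(im,f"pics/{n}_{sys.argv[1]}.png")
    hsv=cv2.cvtColor(im,cv2.COLOR_RGB2HSV); q=(P[...,:2]-o)*1000; sx=q@xa; sy=q@ya; sz=(P[...,2]-.012)*1000
    w=(hsv[...,1]>90)&(hsv[...,0]<25)&(abs(sx)<20)&(abs(sy)<88)&(sz>5)
    k=w&(sz>112)&(sz<150)&(abs(sy)>32)&(sx>-1)
    print(n,"shoulder z: n",k.sum(),np.percentile(sz[k],[10,50,90]).round(1), "y- ",np.median(sz[k&(sy<0)]).round(1),"y+",np.median(sz[k&(sy>0)]).round(1))
    for a,b in((20,40),(90,110)):
        k=w&(sz>a)&(sz<b)&(sx<2); print("  face x at",a,np.median(sx[k]).round(1))
    dk=(im.max(-1)<60)&(abs(sx)<25)&(sy<-20)&(sy>-200)&(sz>100)&(sz<235)
    A=np.stack([sx[dk],sy[dk],sz[dk]],1)
    if len(A)>5: print("  dark arm",len(A),A.min(0).round(),A.max(0).round(),np.median(A,0).round())
E
python3 sh.py e
```

```text
t: 14.6
tool_pos: [0.5331, -0.1925, 0.1506]
orientation: [2.54, 1.821, 0.014]
force: [-3.7, 2.6, 22.4]
opening: 0.0114
t 14.6 tcp [ 0.5331 -0.1925  0.1506] shift mm [-0.4 -3.7  1.5] turn [0.018 0.002 0.003] F [-3.7  2.6 22.4] open 0.0114
shift in target axes mm [-0.4 -3.7  1.6]
side shoulder z: n 81 [122.9 124.4 125.7] y-  124.4 y+ 124.5
  face x at 20 -5.5
  face x at 90 -4.6
  dark arm 422 [ -23. -135.  100.] [ 17. -20. 204.] [  -4. -123.  159.]
top shoulder z: n 41 [121.6 123.6 126.4] y-  123.8 y+ 122.9
  face x at 20 -5.6
  face x at 90 -4.8
  dark arm 17 [ -22. -111.  101.] [ -3. -55. 125.] [ -4. -73. 107.]
```

The shoulders are at 124.4 mm above the floor (nominal 125). Pressing at 15 and then 22 N gave no further travel, so the board is on the floor. I'll release it and rise.

```bash
python3 -m pendant '[{"translation":[0,0,0],"twist":[0,0,0],"grip":0},{"translation":[0,0,0],"twist":[0,0,0],"grip":0},{"translation":[0,0,0],"twist":[0,0,0],"grip":0},{"translation":[0,0,0],"twist":[0,0,0],"grip":0},{"translation":[0,0,-12],"twist":[0,0,0],"grip":0},{"translation":[0,0,-20],"twist":[0,0,0],"grip":0},{"translation":[0,0,-20],"twist":[0,0,0],"grip":0},{"translation":[0,0,-25],"twist":[0,0,0],"grip":0},{"translation":[0,0,-25],"twist":[0,0,0],"grip":0},{"translation":[0,0,0],"twist":[0,0,0],"grip":0}]' 20
python3 sh.py f
python3 go.py -18.9 0 .481 -.3337 .252
```

```text
t: 15.7
tool_pos: [0.5289, -0.1909, 0.2562]
orientation: [2.546, 1.824, 0.008]
force: [-0.4, -0.7, 0.2]
opening: 0.0466
side shoulder z: n 62 [123.  124.  125.9] y-  124.2 y+ 124.0
  face x at 20 -6.0
  face x at 90 -5.9
  dark arm 430 [ -23. -135.  100.] [ 17. -21. 202.] [  -6. -123.  158.]
top shoulder z: n 22 [121.8 124.1 125. ] y-  122.9 y+ 124.4
  face x at 20 -5.9
  face x at 90 -5.7
  dark arm 147 [ -22. -125.  102.] [ 11. -28. 202.] [  -4. -116.  168.]
t 15.8 tcp [ 0.5276 -0.1903  0.2522] shift mm [-150.7    2.     0.4] turn [0.006 0.001 0.002] F [-0.3  0.1 -1.2] open 0.0467
shift in target axes mm [-150.7    2.4    0.2]
```

View pics/side_f.png

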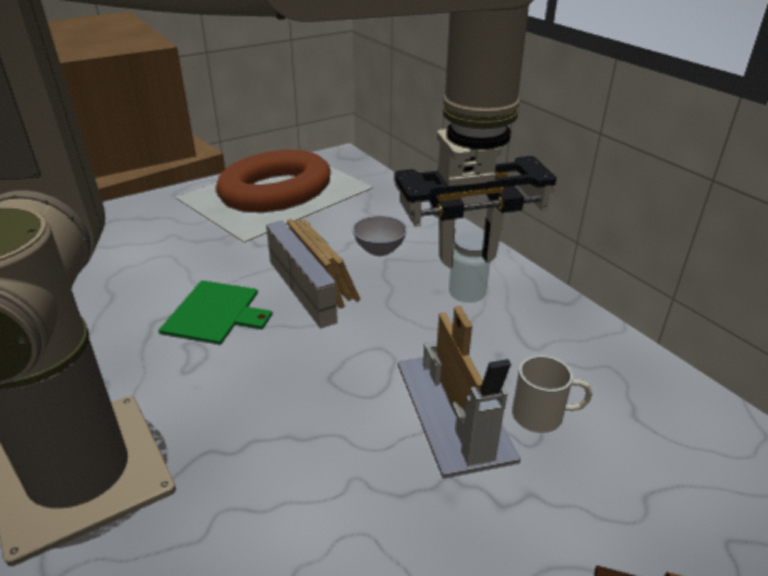

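The side view shows the board standing upright and vertical in the slot at about (460,365), with the gripper clear. Next I'll shut the fingers and go behind the clamp arm at (495,377).

```bash
python3 -m pendant '[{"translation":[-40,0.5,0],"twist":[0.006,0,0],"grip":-1},{"translation":[-40,0.5,0],"twist":[0,0,0],"grip":-1},{"translation":[-40,0.5,0],"twist":[0,0,0],"grip":-1},{"translation":[-36,0.5,0],"twist":[0,0,0],"grip":-1},{"translation":[-6,0,0],"twist":[0,0,0],"grip":-1},{"translation":[0,0,0],"twist":[0,0,0],"grip":-1},{"translation":[0,0,0],"twist":[0,0,0],"grip":-1},{"translation":[0,0,0],"twist":[0,0,0],"grip":-1},{"translation":[0,0,0],"twist":[0,0,0],"grip":-1},{"translation":[0,0,0],"twist":[0,0,0],"grip":-1}]' 20
python3 go.py -18.9 0 .4785 -.341 .192
```

```text
t: 16.8
tool_pos: [0.4735, -0.3412, 0.2395]
orientation: [-2.533, -1.828, 0.007]
force: [0.2, -0.1, -0.6]
opening: 0.0007
t 16.8 tcp [ 0.4735 -0.3412  0.2395] shift mm [ 1.4  5.4 47.4] turn [-0.017 -0.007  0.009] F [ 0.2 -0.1 -0.6] open 0.0007
shift in target axes mm [ 1.8  4.6 47.5]
```

```bash
python3 -m pendant '[{"translation":[0,3,0],"twist":[-0.008,-0.003,0.005],"grip":-1},{"translation":[0,2,12],"twist":[-0.008,-0.003,0.004],"grip":-1},{"translation":[0,0,12],"twist":[0,0,0],"grip":-1},{"translation":[0,0,12],"twist":[0,0,0],"grip":-1},{"translation":[0,0,10],"twist":[0,0,0],"grip":-1},{"translation":[8,0,0],"twist":[0,0,0],"grip":-1},{"translation":[8,0,0],"twist":[0,0,0],"grip":-1},{"translation":[8,0,0],"twist":[0,0,0],"grip":-1},{"translation":[8,0,0],"twist":[0,0,0],"grip":-1},{"translation":[0,0,0],"twist":[0,0,0],"grip":-1}]' 20
python3 go.py -18.9 0 .4902 -.307 .195
python3 sh.py g | grep dark
```

```text
t: 17.8
tool_pos: [0.4918, -0.3081, 0.1924]
orientation: [2.552, 1.829, 0.003]
force: [0.5, -0.9, 0.2]
opening: 0.0003
t 17.8 tcp [ 0.4918 -0.3081  0.1924] shift mm [ 0.5 -1.8 -2.6] turn [ 0.003 -0.     0.003] F [ 0.5 -0.9  0.2] open 0.0003
shift in target axes mm [ 0.5 -1.8 -2.6]
  dark arm 435 [ -23. -136.  100.] [ 18. -20. 235.] [  -5. -125.  164.]
  dark arm 16 [ -6. -81. 101.] [ -5. -20. 156.] [ -5. -49. 106.]
  return _methods._mean(a, axis=axis, dtype=dtype,
  ret = ret.dtype.type(ret / rcount)
```

```bash
python3 -m pendant '[{"translation":[9,-1,0],"twist":[0,0,0],"grip":-1},{"translation":[9,0,0],"twist":[0,0,0],"grip":-1},{"translation":[9,0,2],"twist":[0,0,0],"grip":-1},{"translation":[6,0,4],"twist":[0,0,0],"grip":-1},{"translation":[6,0,5],"twist":[0,0,0],"grip":-1},{"translation":[5,0,5],"twist":[0,0,0],"grip":-1},{"translation":[5,0,6],"twist":[0,0,0],"grip":-1},{"translation":[3,0,7],"twist":[0,0,0],"grip":-1},{"translation":[2,0,6],"twist":[0,0,0],"grip":-1},{"translation":[0,0,0],"twist":[0,0,0],"grip":-1}]' 20
python3 go.py -18.9 0 .5087 -.2527 .147
```

```text
t: 18.9
tool_pos: [0.5089, -0.253, 0.1535]
orientation: [2.553, 1.828, 0.002]
force: [0.9, 1.3, -1.1]
opening: 0.0005
t 18.9 tcp [ 0.5089 -0.253   0.1535] shift mm [ 0.2 -0.3  6.5] turn [0.002 0.    0.002] F [ 0.9  1.3 -1.1] open 0.0005
shift in target axes mm [ 0.2 -0.3  6.5]
```

```bash
python3 -m pendant '[{"translation":[0,0,2],"twist":[0,0,0],"grip":-1},{"translation":[0,0,2],"twist":[0,0,0],"grip":-1},{"translation":[0,0,2],"twist":[0,0,0],"grip":-1},{"translation":[0,0,2],"twist":[0,0,0],"grip":-1},{"translation":[0,0,2],"twist":[0,0,0],"grip":-1},{"translation":[0,0,2],"twist":[0,0,0],"grip":-1},{"translation":[0,0,2],"twist":[0,0,0],"grip":-1},{"translation":[0,0,2],"twist":[0,0,0],"grip":-1},{"translation":[0,0,2],"twist":[0,0,0],"grip":-1},{"translation":[0,0,2],"twist":[0,0,0],"grip":-1}]' 20
python3 go.py -18.9 0 .5087 -.2527 .147
```

```text
t: 19.9
tool_pos: [0.5093, -0.2543, 0.1329]
orientation: [2.552, 1.825, 0.002]
force: [-1.1, 0.3, -0.7]
opening: 0.0002
t 19.9 tcp [ 0.5093 -0.2543  0.1329] shift mm [  1.3  -1.  -14.1] turn [0.004 0.001 0.001] F [-1.1  0.3 -0.7] open 0.0002
shift in target axes mm [  1.3  -1.1 -14.1]
```

The tip went to 121 mm with no force, so the arm isn't under it. I'll look.

```bash
python3 sh.py h 2>/dev/null; python3 - <<'E'
import cv2,numpy as np
a=cv2.imread('pics/side_h.png')[240:480,370:620]
cv2.imwrite('pics/h.png',cv2.resize(a,None,fx=2.4,fy=2.4,interpolation=2))
E
```

```text
side shoulder z: n 48 [122.7 124.4 125.4] y-  124.5 y+ 123.6
  face x at 20 -5.9
  face x at 90 -5.8
  dark arm 452 [ -23. -135.  100.] [ 16. -20. 235.] [  -5. -121.  167.]
top shoulder z: n 35 [122.6 124.2 126.3] y-  nan y+ 124.2
  face x at 20 -5.9
  face x at 90 -5.9
  dark arm 13 [ -22. -123.  107.] [ -5. -20. 181.] [ -14. -111.  135.]
```

View pics/h.png

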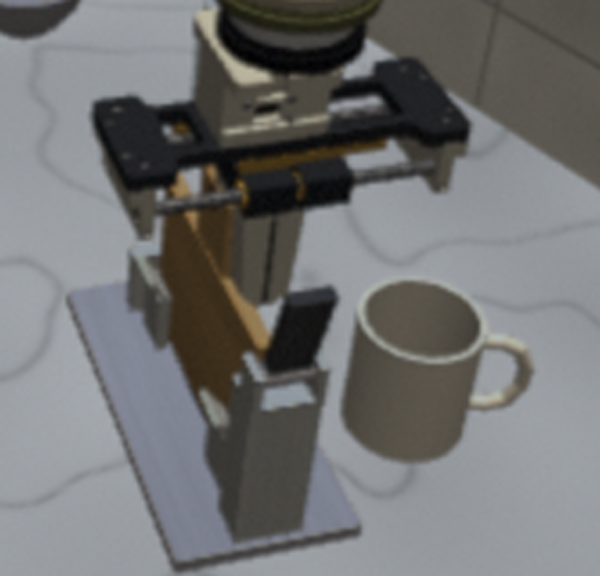

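```bash
python3 go.py -18.9 0 .5087 -.2527 .147; python3 - <<'E'
from h import *
z=np.load("side_h.npz");P=z["P"]
ya=np.array([.323,.946]);xa=np.array([.946,-.323]);o=np.array([.5295,-.1917])
for u,v in((316,235),(321,235),(325,235),(321,240),(325,240),(318,241),(325,250),(330,248),(333,245),(328,258)):
    p=P[v,u];q=(p[:2]-o)*1000;print(u,v,z["im"][v,u],"s",(q@xa).round(),(q@ya).round(),((p[2]-.012)*1000).round())
ci=robot.camera_info("side");T=np.array(ci["cam_to_world"])
for w in ([.5093,-.2543,.1329],[.4932,-.298,.142]):
    c=(np.array(w)-T[:3,3])@T[:3,:3]; print(w,K(ci)@np.array([c[0]/-c[2],c[1]/c[2],1]))
E
```

```text
t 20.0 tcp [ 0.509  -0.2542  0.1326] shift mm [  1.3  -0.8 -14.4] turn [0.003 0.001 0.001] F [ 0.   0.4 -0.2] open 0.0003
shift in target axes mm [  1.3  -0.8 -14.4]
316 235 [78 74 65] s -10.0 -75.0 175.0
321 235 [43 41 37] s 2.0 -74.0 171.0
325 235 [78 74 65] s 9.0 -76.0 172.0
321 240 [62 58 51] s 3.0 -74.0 158.0
325 240 [78 75 66] s 11.0 -74.0 156.0
318 241 [75 71 62] s -4.0 -74.0 157.0
325 250 [21 20 22] s -13.0 -129.0 183.0
330 248 [22 22 21] s -5.0 -132.0 189.0
333 245 [24 24 24] s -1.0 -135.0 198.0
328 258 [19 20 20] s -0.0 -121.0 152.0
[0.5093, -0.2543, 0.1329] [317.12361455 250.90811145   1.        ]
[0.4932, -0.298, 0.142] [325.31543786 263.09753972   1.        ]
```

```bash
python3 - <<'E'
import cv2,numpy as np
a=cv2.imread('pics/side_g.png')[240:440,400:600]; b=cv2.imread('pics/top_g.png')[180:380,430:630]
cv2.imwrite('pics/gg.png',np.hstack([cv2.resize(x,(400,400),interpolation=2) for x in (a,b)]))
E
```

```text
(no output)
```

View pics/gg.png

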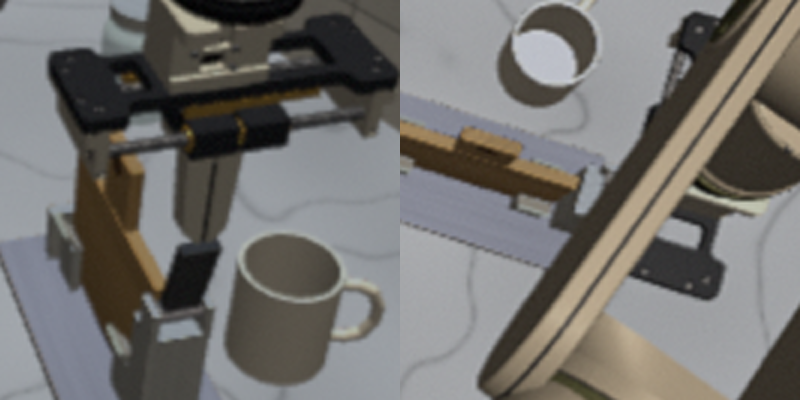

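In the g view the finger bottom (205,238) sits just above the arm top (205,245). So the real fingertips seem to end some 25 mm above the stated TCP, and they passed over the arm. I'll check that with depth.

```bash
python3 - <<'E'
from h import *
ya=np.array([.323,.946]);xa=np.array([.946,-.323]);o=np.array([.5295,-.1917])
for t,tc in(("g",[.4918,-.3081,.1924]),("h",[.509,-.2542,.1326])):
    z=np.load(f"side_{t}.npz");P=z["P"];q=(P[...,:2]-o)*1000;sx=q@xa;sy=q@ya;sz=(P[...,2]-.012)*1000
    tc=np.array(tc);c=(tc[:2]-o)*1000;ty=c@ya
    hsv=cv2.cvtColor(z["im"],cv2.COLOR_RGB2HSV)
    k=(abs(sx-c@xa)<18)&(abs(sy-ty)<14)&(sz>125)&(hsv[...,1]<70)&(z["im"].max(-1)>35)
    print(t,"tcp s",(c@xa).round(1),ty.round(1),((tc[2]-.012)*1000).round(1),"finger min z",np.sort(sz[k])[:12].round(1),"y",np.percentile(sy[k],[5,50,95]).round(1))
E
```

```text
g tcp s 1.9 -122.3 180.4 finger min z [125.4 126.  126.2 127.1 127.1 127.4 127.6 127.6 127.7 127.9 128.1 128.3] y [-132.7 -130.5 -117.2]
h tcp s 0.8 -65.7 120.6 finger min z [146.3 146.5 146.5 146.9 147.4 147.5 148.  149.1 150.1 150.1 150.6 150.8] y [-76.4 -74.1 -56.9]
```

Confirmed: in view h the tip is at 146 mm with the TCP at 121 mm, so the tips sit 25 mm above the stated TCP. I'll go back behind the arm and lower the tool by that amount.

```bash
python3 -m pendant '[{"translation":[0,0,-25],"twist":[0,0,0],"grip":-1},{"translation":[0,0,-25],"twist":[0,0,0],"grip":-1},{"translation":[0,0,-25],"twist":[0,0,0],"grip":-1},{"translation":[0,0,-12],"twist":[0,0,0],"grip":-1},{"translation":[-30,0,0],"twist":[0,0,0],"grip":-1},{"translation":[-30,0,0],"twist":[0,0,0],"grip":-1},{"translation":[-30,0,0],"twist":[0,0,0],"grip":-1},{"translation":[-10,0,0],"twist":[0,0,0],"grip":-1},{"translation":[0,0,0],"twist":[0,0,0],"grip":-1},{"translation":[0,0,0],"twist":[0,0,0],"grip":-1}]' 20
python3 go.py -18.9 0 .4766 -.3468 .167
```

```text
t: 21.0
tool_pos: [0.4755, -0.3497, 0.2205]
orientation: [2.553, 1.83, 0.001]
force: [0.3, 0.6, -0.1]
opening: 0.0005
t 21.0 tcp [ 0.4755 -0.3497  0.2205] shift mm [ 3.   0.  53.5] turn [ 0.001 -0.001  0.003] F [ 0.3  0.6 -0.1] open 0.0005
shift in target axes mm [ 3.1  0.1 53.5]
```

```bash
python3 -m pendant '[{"translation":[0,0,14],"twist":[0,0,0],"grip":-1},{"translation":[0,0,14],"twist":[0,0,0],"grip":-1},{"translation":[0,0,14],"twist":[0,0,0],"grip":-1},{"translation":[0,0,10],"twist":[0,0,0],"grip":-1},{"translation":[0,0,0],"twist":[0,0,0],"grip":-1},{"translation":[9,0,0],"twist":[0,0,0],"grip":-1},{"translation":[9,0,0],"twist":[0,0,0],"grip":-1},{"translation":[9,0,0],"twist":[0,0,0],"grip":-1},{"translation":[9,0,0],"twist":[0,0,0],"grip":-1},{"translation":[9,0,0],"twist":[0,0,0],"grip":-1}]' 20
python3 go.py -18.9 0 .4902 -.307 .167
python3 sh.py i 2>/dev/null| grep dark
```

```text
t: 22.0
tool_pos: [0.4918, -0.3002, 0.1632]
orientation: [-2.549, -1.833, -0.001]
force: [-1.5, -1.3, -1.4]
opening: 0.0003
t 22.0 tcp [ 0.4918 -0.3002  0.1632] shift mm [-7.   0.6 -3.9] turn [-0.001 -0.001  0.006] F [-1.5 -1.3 -1.4] open 0.0003
shift in target axes mm [-7.   0.6 -3.8]
  dark arm 334 [ -23. -126.  100.] [ 17. -22. 232.] [  -6. -111.  152.]
  dark arm 19 [ -6. -81. 100.] [ -5. -22. 113.] [ -6. -46. 107.]
```

```bash
python3 -m pendant '[{"translation":[9,0,0],"twist":[0,0,0],"grip":-1},{"translation":[8,0,0],"twist":[0,0,0],"grip":-1},{"translation":[6,0,3],"twist":[0,0,0],"grip":-1},{"translation":[6,0,4],"twist":[0,0,0],"grip":-1},{"translation":[5,0,5],"twist":[0,0,0],"grip":-1},{"translation":[4,0,5],"twist":[0,0,0],"grip":-1},{"translation":[4,0,6],"twist":[0,0,0],"grip":-1},{"translation":[3,0,6],"twist":[0,0,0],"grip":-1},{"translation":[2,0,6],"twist":[0,0,0],"grip":-1},{"translation":[0,0,5],"twist":[0,0,0],"grip":-1}]' 20
python3 go.py -18.9 0 .507 -.2574 .122
```

```text
t: 23.1
tool_pos: [0.5093, -0.2513, 0.1215]
orientation: [2.549, 1.836, 0.004]
force: [-16.3, 11.0, 47.4]
opening: 0.0002
t 23.1 tcp [ 0.5093 -0.2513  0.1215] shift mm [-6.5 -0.3 -0.5] turn [ 0.002 -0.002  0.007] F [-16.3  11.   47.4] open 0.0002
shift in target axes mm [-6.5 -0.2 -0.5]
```

The tip meets the stop right at the closed height, though with 47 N, so I'll rise now.

```bash
python3 -m pendant '[{"translation":[0,0,-4],"twist":[0,0,0],"grip":-1},{"translation":[0,0,-8],"twist":[0,0,0],"grip":-1},{"translation":[0,0,-20],"twist":[0,0,0],"grip":-1},{"translation":[0,0,-30],"twist":[0,0,0],"grip":-1},{"translation":[0,0,-30],"twist":[0,0,0],"grip":-1},{"translation":[0,0,-30],"twist":[0,0,0],"grip":-1},{"translation":[0,0,-30],"twist":[0,0,0],"grip":-1},{"translation":[0,0,-30],"twist":[0,0,0],"grip":-1},{"translation":[0,0,0],"twist":[0,0,0],"grip":-1},{"translation":[0,0,0],"twist":[0,0,0],"grip":-1}]' 20
python3 sh.py j 2>/dev/null
python3 - <<'E'
from h import *
ya=np.array([.323,.946]);xa=np.array([.946,-.323]);o=np.array([.5295,-.1917])
for t in("side","top"):
    z=np.load(f"{t}_j.npz");P=z["P"];q=(P[...,:2]-o)*1000;sx=q@xa;sy=q@ya;sz=(P[...,2]-.012)*1000
    k=(z["im"].max(-1)<75)&(abs(sx)<12)&(sy>-105)&(sy<-36)&(sz>110)&(sz<160)
    if k.sum()>5: print(t,k.sum(),"arm top z/y fit",np.polyfit(sy[k],sz[k],1).round(3),np.median(sz[k]).round(1))
a=cv2.imread('pics/side_j.png')[120:500,230:630];cv2.imwrite('pics/j.png',cv2.resize(a,(630,598),interpolation=2))
E
```

```text
t: 24.1
tool_pos: [0.5075, -0.2508, 0.3093]
orientation: [-2.546, -1.832, -0.004]
force: [1.2, 0.1, -1.3]
opening: 0.0006
side shoulder z: n 21 [122.6 124.5 125.5] y-  nan y+ 124.5
  face x at 20 -5.9
  face x at 90 -5.9
  dark arm 361 [ -23. -121.  101.] [ 17. -20. 172.] [ -6. -74. 134.]
top shoulder z: n 40 [122.3 124.5 127.3] y-  124.5 y+ 124.6
  face x at 20 -5.9
  face x at 90 -6.0
side 247 arm top z/y fit [-7.00000e-03  1.34111e+02] 134.6
```

View pics/j.png

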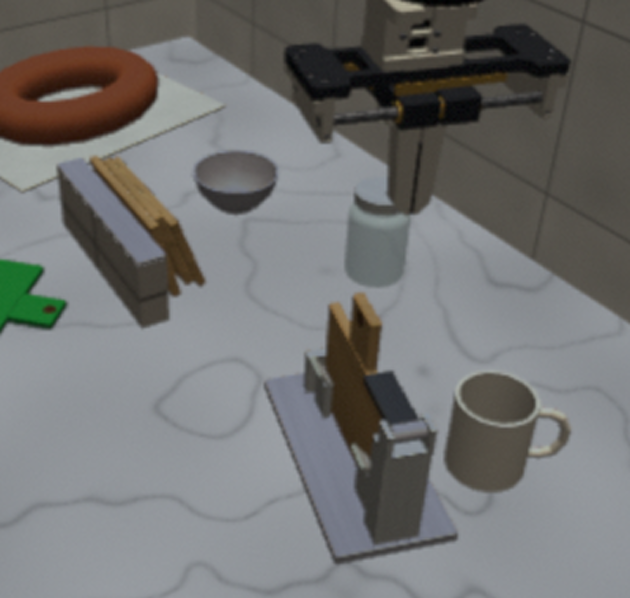

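The view shows the clamp arm flat at about (395,400) on the board's shoulder. The three plain boards lean at (150,225), the bowl, jar and mug are in place, and the gripper is clear. I'll hand in.

```bash
python3 -c "
from plant import robot
print(robot.close_job())"
```

```text
the job is handed in; nothing more can be done
None
```

The handled board is standing handle up in the clamp stand, fully down, with the clamp arm closed flat on its shoulder. I handed the job in about 24 s into the 54 s allowed.

I drew it out of the stack along its lean and set it in the slot. I pressed it past the lifter with 15 N and then 22 N, and it went no further at the higher force. Then I let go and closed the arm with the fingertips.

**Last checks:**
- **Board:** it stands vertical and centred in the slot. Its shoulders measure 124.5 mm above the stand's floor, against 125 mm nominal.
- **Clamp arm:** it is level to 0.007 rad. Its top is at 134.6 mm, against 135 mm nominal.
- **Rest of the scene:** the three plain boards still lean on the upstand. The bowl, jar and mug look untouched in the picture; I did not measure their positions.
- **Robot:** the gripper is clear and touches nothing.

**What disagreed or went wrong:**
- **Clamp swing:** the first try missed, passing over the arm and touching nothing. Depth readings put the real fingertips about 25 mm above the stated tool point, so I allowed for that on the second try.
- **Closing force:** the fingertips peaked at about 47 N as the arm closed, higher than I meant. The 40 N limit is for the arm and gripper body, and the wrist limit is 120 N.
- **Pressing:** the tool drifted about 5 mm sideways and tilted the board about 1.4°. I mostly corrected this before the final press, and the board stood upright once released.

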